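# Put the stray spice jar back and bring the salt round to the front

## Robot

A 6-joint arm with a two-finger parallel gripper is mounted at the origin on a cart in front of the work surface, level with it; the furniture and walls round the work are solid. World frame = base frame: x ahead of the robot, y to its left, z up, the work surface at z = 0. Lengths are in mm, angles in rad, forces in N, time in s.
With the tool pointing down it reaches from about 275 to 750 mm from the base axis. Payload 10.2 kg.
Tool frame: the origin (TCP) lies between the finger pads, 19 mm behind the fingertips; this is the grasp point; z points along the fingers, y is the line along which they close (so a half turn about z gives the same grasp; the last joint's range is limited). The gripper opens to 85 mm and grips with 20 to 120 N. Pads are 22 mm wide; open, the fingers measure 114 mm over their backs; the gripper's body (76 mm by 85 mm) begins 54 mm behind the grasp point. The pads swing forward as they close: fully open they stand 13 mm farther back than shut.
Start: joints at [-1.37, 0.313, 1.498, -0, 1.331, -0.223], TCP at [215.883, -478.567, 249.994] pointing down, gripper open.
Joint ranges: [-2.94, 2.94], [-0.97, 2.17], [0.19, 2.56], [-1.23, 4.37], [0.02, 3.11], [-2.88, 2.88]. Speed limits (rad/s): [2.39, 2.39, 3.01, 3.14, 3.14, 3.14].

## Interface

Orientations are given as a unit quaternion [w, x, y, z].
In Python, from rig import readout, cams, order gives the robot as it stands.
- The arm moves only by the tool pendant, called after "Request:" in YAML: its name, and indented under it one key for each argument. Schema: {"type":"object","properties":{"ticks":{"type":"array","items":{"type":"array","items":{"type":"number"},"minItems":6,"maxItems":6},"minItems":1,"maxItems":8},"jaw":{"type":"number"},"clamp_n":{"type":"number"},"only":{"type":"string"},"quiet":{"type":"boolean"},"lines":{"type":"string"}},"required":["ticks"],"additionalProperties":false}. ticks is a list of rows, 1 to 8 of them, each of 6 numbers: dx, dy, dz in parts of the range, where 1.0 means 60 cm, then a rotation vector rx, ry, rz in shares of 2 pi rad (1.0 is 2 pi rad); each row is the pose to reach, as a shift and turn from the pose commanded when the call began, along the tool's axes at that moment; what a row does not reach only later rows make up. A row lasts 1/10 s, in which the tool goes at most 50 mm and 0.15 rad, less where a joint would pass 70% of its speed; a pose out of reach is approached as far as the arm can. jaw is the opening from 0.0 (shut) to 1.0 (fully open), set as the call begins (left out keeps the last). The fingers move at their own pace and stop on an object; clamp_n is the grip in N (left out, the last holds). Time passes only in rows, so rows that do not move let the fingers close. The tool returns the time, the measured TCP pose, the force, the opening and the grip force at its end. only (a regular expression) keeps the lines of the reply that match it, lines (a string "A,B") keeps lines A to B, and quiet returns only ok. No shift or turn number may pass 1 either way. Input that does not fit is refused with a message, and nothing moves.
- readout.sense(): the state, without advancing time (a new reading comes with each control period).
- cams.capture(name): name is "scene" or "side" or "wrist"; returns (picture, depth): 384x512x3 uint8, red, green, blue; 384x512 float32, mm along the optical axis (not along the pixel's ray), 0 where there is no reading.
- cams.calibration(name): a dict with "fx", "fy", "cx", "cy" (pixels), "distortion" ([k1, k2, p1, p2, k3] as OpenCV has them; the pictures are not rectified), "position" and "attitude" of the camera in the world. Camera axes: x right, y down, z forward; pixel columns grow to the right and rows downward; lengths in mm; the calibration is good to about 2 mm. A picture is of the moment at which its call begins: read the wrist's pose just before it. calibration takes no time and is no camera call; for the wrist camera it gives the pose at the moment of the call.
- order.finish_job(): hands the job in; it is judged then, once.
Trained networks look in the newest picture that a camera, given by its name, has taken for a name from the list of things; names that differ only in an ending like _2 or _b are one class to them, and where a whole thing is asked for, a point or a joint stands for the part that bears it (a point fixed in the world has none). Each returns a list of dicts, best first, with "p" (0 to 1); they miss things now and then, are a little off and sometimes report something else, mostly with a low value. They report only what shows in the picture. A call takes as long as a camera call. They do not tell look-alikes from the thing itself.
- cams.trace(target, camera): "pixels" (384x512 bool, what is visible of it) and "bbox" ([left, top, right, bottom] in pixels, round what is visible of it).
- cams.spot_point(target, camera): "uv" ([column, row] in pixels: a listed point, or the origin of a listed thing).
The state is a dict: "time_s": time; "joints": joint angles; "dq": joint speeds; "tau": joint torques, N m; "eef_pos": TCP position; "ee_rot": TCP orientation; "force": force on the tool from outside, world axes, zero at the start; "wrist_torque": the same for the moment, N m; "grip_width": opening from 0.0 (shut) to 1.0 (fully open); "grip_force": force on a finger pad.
Only numpy, scipy, OpenCV 4.12 (cv2) and the standard library are available. Lean on these libraries where they do the work, as an engineer would, in place of code of your own. Each camera call takes 0.05 s, during which the arm holds its last target. There are 200 camera calls.

## Task

Get the spice carousel ready for the cook: put the spice jar that was left out on the worktop back upright into the carousel's empty ring, and turn the carousel so that the salt shaker (the short one with the rounded, perforated top) stands squarely at the front, above the drawer knob of the base. Finish holding: keep the steel handle on top pinched between the fingers, carousel still, and do not let go, so that the cook can pull out the salt without it turning away. All jars stay upright in their rings, and the other things on the worktop stay where they are.

Things in the scene. Friction and masses are not known exactly. Their poses are not given: they have to be found in the camera images.
- carousel_base: fixed wooden base of the spice carousel, 220 x 220 mm and 45 mm high, standing on the worktop. Origin at the centre of its underside, below the turntable's axis; z up; its FRONT is its -x side, the side with the shut drawer (not used) and its small steel knob
- tray_centre (a point): centre of the top of the turntable's round wooden tray (250 mm diameter), on the turning axis, 65 mm above the worktop; the frame turns with the tray, z up. Jars stand on the tray in six steel wire rings: centres 90 mm from the axis, 60 degrees apart, the first at this frame's -x; each 48 mm clear, of 5 mm wire 42 mm above the tray. A steel post on the axis carries the handle
- turntable (a joint): angle in rad by which the turntable has been turned since the start, counterclockwise seen from above; 0 at the start whatever its starting yaw. It turns endlessly either way on a bearing with light friction (0.04 N m, under 1 N at a ring) and stays where it is left
- empty_place (a point): centre of the only empty ring, on the tray's top (where the underside of the jar must stand); always at -x of the tray_centre frame, 90 mm from the axis; at the start within 45 degrees of the front
- handle: origin: centre of the top bar of the steel strap handle that crowns the post, on the turning axis, 185 mm above the worktop. The bar is 60 mm long along the tray_centre frame's y, 12 mm thick along its x and 14 mm high, level, with an open loop below it; it turns with the turntable and is made to be pinched from above across its 12 mm thickness
- stray_jar: glass spice jar with a dark cap, 41 mm diameter (cap 40 mm), 105 mm tall, the cap its top 21 mm, 75 to 155 g, standing on the worktop to the robot's right of the carousel; the only such jar outside it. Origin at the centre of its underside
- salt: salt shaker: shorter than the jars (90 mm), waisted, with a rounded pale perforated top, 44 mm diameter; stands in one of the three rings farthest from the empty one. Origin at the centre of its underside
- jar_a: glass spice jar like stray_jar (41 mm diameter, 105 mm tall) standing in one of the carousel's rings; origin at the centre of its underside
- jar_b: glass spice jar like stray_jar (41 mm diameter, 105 mm tall) standing in one of the carousel's rings; origin at the centre of its underside
- jar_c: glass spice jar like stray_jar (41 mm diameter, 105 mm tall) standing in one of the carousel's rings; origin at the centre of its underside
- jar_d: glass spice jar like stray_jar (41 mm diameter, 105 mm tall) standing in one of the carousel's rings; origin at the centre of its underside
- honey_jar: squat jar with a lid, 58 mm diameter, 86 mm tall, on the worktop; a bystander
- egg_timer: round wind-up kitchen timer, 66 mm diameter, 59 mm tall, on the worktop; a bystander
- mug: tapered mug, 82 mm diameter and 107 mm tall, with a handle, on the worktop; a bystander
- garlic: garlic bulb, 50 mm, on the worktop; a bystander
- teaspoon: teaspoon, 139 mm long, lying on the worktop; a bystander
Things that resemble listed ones, but are neither listed nor needed, are in the scene too. What is shaped like the stray_jar but green or purple is not meant.

How it is judged:
By the outcome, as a careful person would: the job done as asked, in the order asked, and still so for the second after the job is handed in, while the arm keeps its last pose, push and grip.
It also fails if it takes over 61 s, if anything falls off the work surface, if the arm or the gripper's body presses on something with over 40 N, if the wrist force passes 120 N, or if a joint passes its speed limit or range.

## Working session

There is one attempt and no reset: what is moved stays moved. The work goes in short steps, Python scripts to look and compute and a tool call to move; the robot and the scene stay as the last step left them, time stands still between calls to the robot, and variables do not carry over. Pictures are saved under pics/ and viewed, at most 10 in all, crops included, and the job is handed in when it is done.

```bash
mkdir -p pics; ls
```

Create h.py:
```python
import numpy as np, cv2
from rig import readout, cams, order
from scipy.spatial.transform import Rotation as R
def rot(q): return R.from_quat([q[1],q[2],q[3],q[0]])
def cap(name):
    c=cams.calibration(name); im,d=cams.capture(name); return c,im,d
def K(c): return np.array([[c['fx'],0,c['cx']],[0,c['fy'],c['cy']],[0,0,1.]])
def crot(c):
    a=np.array(c['attitude'],float)
    return R.from_matrix(a) if a.shape==(3,3) else rot(a)
def rays(c,uv):
    n=cv2.undistortPoints(np.array(uv,float).reshape(-1,1,2),K(c),np.array(c['distortion'],float)).reshape(-1,2)
    return np.c_[n,np.ones(len(n))]
def pts(c,uv,d):  # world points from pixels + depth
    return crot(c).apply(rays(c,uv)*np.array(d).reshape(-1,1))+np.array(c['position'])
def onz(c,uv,z):
    r=crot(c).apply(rays(c,uv)); p=np.array(c['position']); return p+r*((z-p[2])/r[:,2])[:,None]
def maskpts(c,m,d):
    v,u=np.nonzero(m&(d>0)); return pts(c,np.c_[u,v],d[v,u])
def save(n,im): cv2.imwrite('pics/'+n,im[:,:,::-1])
```

Run:
```python
from h import *
for n in ['scene','side']:
    c,im,d=cap(n); save(n+'0.png',im); print(n,c['position'],c['attitude'],c['fx'])
    for t in ['stray_jar','salt','handle','tray_centre','empty_place','carousel_base']:
        for r in cams.spot_point(t,n)[:6]: print(t,'uv',np.round(r['uv']),round(r['p'],2))
    for t in ['stray_jar','salt','handle']:
        for r in cams.trace(t,n)[:7]:
            P=maskpts(c,r['pixels'],d)
            if len(P): print(t,r['bbox'],round(r['p'],2),np.round(np.median(P,0)),np.round(np.percentile(P,98,axis=0)),np.round(np.percentile(P,2,axis=0)))
print(readout.sense())
```

```text
pics
scene [-348.48675972 -762.31995859  791.40447562] [-0.39617808  0.77709859 -0.43069132  0.23165856] 396.5378117141868
stray_jar uv [305. 255.] 0.81
stray_jar uv [281. 236.] 0.73
stray_jar uv [237. 189.] 0.67
stray_jar uv [248. 283.] 0.61
salt uv [238. 187.] 0.68
handle uv [216. 151.] 0.63
tray_centre uv [213. 180.] 0.86
tray_centre uv [215. 149.] 0.73
empty_place uv [190. 189.] 0.92
carousel_base uv [217. 196.] 0.7
stray_jar [299.7, 228.7, 318.5, 258.8] 0.75 [ 429. -469.   58.] [ 450. -445.  266.] [ 231. -531.    6.]
stray_jar [274.7, 217.5, 292.2, 243.7] 0.63 [ 458. -370.   41.] [ 534. -322.   87.] [ 451. -383.   -1.]
stray_jar [241.0, 249.0, 258.1, 286.9] 0.62 [ 247. -384.   71.] [ 274. -361.  107.] [ 240. -395.    6.]
salt [230.1, 162.1, 241.0, 191.6] 0.68 [ 518. -167.  114.] [ 585. -128.  155.] [ 508. -179.   71.]
handle [208.9, 146.6, 220.8, 164.0] 0.54 [533. -72. 178.] [553. -45. 191.] [516. -97. 156.]
side [ -167.51448649 -1105.82440095   623.13753829] [-0.51084788  0.79747262 -0.27303173  0.16889506] 445.4078905220048
stray_jar uv [300. 272.] 0.97
stray_jar uv [298. 234.
[... 916 characters left out ...]
oints': array([-1.37037371e+00,  3.12886963e-01,  1.49771364e+00, -2.70941591e-06,
        1.33096952e+00, -2.23394990e-01]), 'dq': array([-6.20668156e-05,  9.75223112e-05,  2.19776584e-03, -2.04614427e-03,
        8.53729777e-04,  2.81297764e-05]), 'tau': array([ 1.17578375e-04, -4.12165368e+01, -2.59896344e+01, -1.36046419e-04,
        5.36448024e-04,  3.61160062e-05]), 'eef_pos': array([ 215.89495167, -478.56252679,  249.99570876]), 'ee_rot': array([ 1.12475046e-05,  9.77631157e-01,  2.10326700e-01, -1.44522211e-06]), 'force': array([ 0.58730255, -0.36375027,  0.62410307]), 'wrist_torque': array([ 0.04462335, -0.01326729, -0.04667688]), 'grip_force': 0.0, 'grip_width': 1.0013724089227058}
```

Run:
```python
import cv2,numpy as np
a=cv2.imread('pics/scene0.png')[120:310,160:360]; b=cv2.imread('pics/side0.png')[120:310,170:330]
a=cv2.resize(a,(600,570),interpolation=3)[:, :]; cv2.imwrite('pics/a.png',a)
b=cv2.resize(b,None,fx=3,fy=3,interpolation=3); cv2.imwrite('pics/b.png',b)
```

```text
(no output)
```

View pics/a.png

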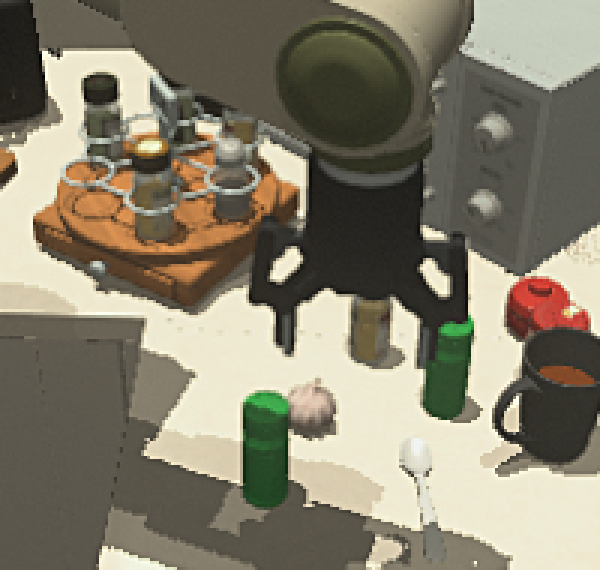

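View pics/b.png

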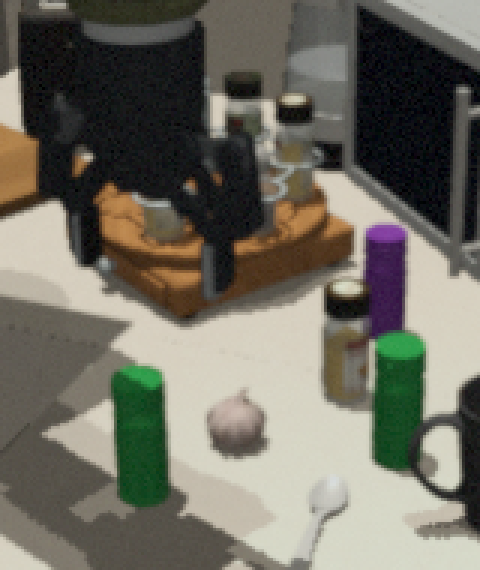

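Scene crop: the empty ring is at the front-left of the carousel (crop ~(90,185)), the salt at (233,180) on the right, and the knob at (97,268). The stray jar is the gold one with a black cap at (370,330). It stands between a green jar (445,370) and, in the side crop, a purple jar (385,280). I'll move to a viewing pose near it.

Careful with the scale: shifts go in shares of 60 cm and turns go in shares of 2 pi rad. That gives: 229 mm / 600 = 0.3817, -100 mm / 600 = -0.1667, -0.48 rad / 6.2832 = -0.0764.

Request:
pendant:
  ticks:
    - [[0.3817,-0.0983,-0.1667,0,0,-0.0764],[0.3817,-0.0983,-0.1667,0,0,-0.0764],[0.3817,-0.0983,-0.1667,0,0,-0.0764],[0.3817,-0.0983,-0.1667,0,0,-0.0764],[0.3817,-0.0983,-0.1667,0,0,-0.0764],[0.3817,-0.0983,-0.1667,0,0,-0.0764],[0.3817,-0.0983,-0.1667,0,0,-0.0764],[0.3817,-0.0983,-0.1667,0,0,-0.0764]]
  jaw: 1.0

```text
refused: ticks[0]: the value is too long (schema: maxItems 6). Nothing was moved.
```

Nothing moved. I misread the format; it is a list of rows, each a list of 6 numbers. Resending.

Request:
pendant:
  ticks:
    - [0.3817,-0.0983,-0.1667,0,0,-0.0764]
    - [0.3817,-0.0983,-0.1667,0,0,-0.0764]
    - [0.3817,-0.0983,-0.1667,0,0,-0.0764]
    - [0.3817,-0.0983,-0.1667,0,0,-0.0764]
    - [0.3817,-0.0983,-0.1667,0,0,-0.0764]
    - [0.3817,-0.0983,-0.1667,0,0,-0.0764]
    - [0.3817,-0.0983,-0.1667,0,0,-0.0764]
    - [0.3817,-0.0983,-0.1667,0,0,-0.0764]
  jaw: 1.0

```text
time_s: 1.8
eef_pos: [399.6, -331.2, 349.2]
ee_rot: [-0.001, 0.9, 0.436, -0.0]
force: [0.9, 0.2, 0.4]
grip_width: 0.999
grip_force: 0.0
```

Create look.py:
```python
from h import *
import sys
names=sys.argv[1].split(','); tag=sys.argv[2]
s=readout.sense(); print('t',round(s['time_s'],2),np.round(s['eef_pos'],1),np.round(s['joints'],3))
for n in names:
    c,im,d=cap(n); save(n+tag+'.png',im); print(n,np.round(c['position']),np.round(crot(c).as_matrix()[:,2],2)); np.savez('pics/'+n+tag,im=im,d=d,**c)
    for t in ['handle','tray_centre','empty_place','carousel_base','salt','stray_jar']:
        for r in cams.spot_point(t,n)[:6]:
            z={'handle':185,'carousel_base':0,'stray_jar':0}.get(t,65)
            print(t,'uv',np.round(r['uv'],1),round(r['p'],2),'->',np.round(onz(c,r['uv'],z)[0],1))
```

```bash
python3 look.py wrist,scene,side 1
```

```text
t 1.8 [ 399.6 -331.2  349.2] [-0.918  0.251  1.325 -0.     1.568 -0.25 ]
wrist [ 450. -265.  473.] [-0.2  -0.25 -0.95]
stray_jar uv [216.2 212.3] 0.94 -> [ 262.9 -378.9    0. ]
stray_jar uv [315.  125.6] 0.78 -> [ 479.4 -363.2    0. ]
stray_jar uv [330.9 185.4] 0.68 -> [ 444.1 -459.8    0. ]
stray_jar uv [346.7  52.3] 0.56 -> [ 574.3 -306.1    0. ]
scene [-348. -762.  791.] [ 0.7   0.42 -0.58]
handle uv [216.7 150.7] 0.66 -> [535.6 -81.5 185. ]
tray_centre uv [215.1 178.1] 0.79 -> [551.5 -57.1  65. ]
tray_centre uv [302.9 286.3] 0.52 -> [ 274.9 -524.9   65. ]
empty_place uv [191.5 187.6] 0.68 -> [462.9 -26.7  65. ]
carousel_base uv [216.9 197.7] 0.61 -> [534.5 -73.9   0. ]
salt uv [236.  187.3] 0.56 -> [ 543.7 -148.    65. ]
salt uv [222.4 171.4] 0.27 -> [600.4 -52.5  65. ]
stray_jar uv [284.6 237.7] 0.8 -> [ 476.6 -369.7    0. ]
stray_jar uv [248.9 284.2] 0.74 -> [ 260.7 -379.     0. ]
stray_jar uv [306.4 256.4] 0.73 -> [ 438.5 -461.5    0. ]
stray_jar uv [280.1 212. ] 0.73 -> [ 581.7 -296.2    0. ]
side [ -168. -1106.   623.] [ 0.55  0.72 -0.42]
handle uv [238.1 148.5] 0.51 -> [541.9 -70.4 185. ]
handle uv [247.8 268.3] 0.36 -> [ 199.9 -587.6  185. ]
tray_centre uv [239.6 187.1] 0.58 -> [535.4 -81.6  65. ]
tray_centre uv [349.9 276.9] 0.4 -> [ 450.7 -606.1   65. ]
tray_centre uv [240.4 207.8] 0.22 -> [ 456.6 -197.3   65. ]
empty_place uv [208.3 188.4] 0.9 -> [455.4 -29.8  65. ]
empty_place uv [276.2 301.4] 0.37 -> [ 277.3 -571.4   65. ]
carousel_base uv [239.5 207.3] 0.65 -> [529.1 -87.    0. ]
salt uv [257.3 194.6] 0.56 -> [ 545.1 -158.2   65. ]
stray_jar uv [284.3 248.4] 0.9 -> [ 483.4 -354.7    0. ]
stray_jar uv [297.9 229.6] 0.71 -> [ 577.5 -303.1    0. ]
stray_jar uv [299.7 271.9] 0.61 -> [ 443.9 -458.4    0. ]
```

Create capfit.py:
```python
from h import *
def circ(P):
    A=np.c_[2*P[:,:2],np.ones(len(P))]; s=np.linalg.lstsq(A,(P[:,:2]**2).sum(1),rcond=None)[0]
    return s[:2],np.sqrt(s[2]+s[0]**2+s[1]**2)
```

Run:
```python
from capfit import *
for n in ['wrist','scene','side']:
    f=np.load(f'pics/{n}1.npz'); c={k:f[k] for k in f}; d=f['d']; im=f['im']
    v,u=np.nonzero(d>0); P=pts(c,np.c_[u,v],d[v,u])
    k=(np.abs(P[:,0]-478)<45)&(np.abs(P[:,1]+362)<45)&(P[:,2]>98)&(P[:,2]<112); Q=P[k]
    if len(Q):
        e,r=cv2.minEnclosingCircle(Q[:,:2].astype(np.float32)); print(n,len(Q),'mean',np.round(Q.mean(0),1),'enc',np.round(e,1),round(r,1),'zmax',Q[:,2].max())
    k=(np.abs(P[:,0]-478)<30)&(np.abs(P[:,1]+362)<30)&(P[:,2]>12)&(P[:,2]<96); Q=P[k]
    if len(Q)>10: print('  body',np.round(Q.mean(0),1), circ(Q))
cv2.imwrite('pics/w1b.png',cv2.resize(cv2.imread('pics/wrist1.png'),(640,480)))
```

```text
wrist 853 mean [ 474.3 -360.7  104.5] enc [ 474.2 -361.5] 20.2 zmax 107.12344583512305
  body [ 470.2 -345.6   58.5] (array([ 474.29620814, -361.70620452]), np.float64(20.07905914835375))
scene 115 mean [ 469.4 -363.8  104.4] enc [ 473.  -365.1] 22.4 zmax 109.45683153235564
  body [ 459.7 -368.7   55.3] (array([ 472.30149305, -362.79025294]), np.float64(18.824922210625488))
side 110 mean [ 474.  -367.   102.2] enc [ 477.1 -364.7] 20.8 zmax 105.89990643168085
  body [ 466.1 -376.    53.6] (array([ 473.69569774, -366.77151486]), np.float64(16.93062254983127))
```

View pics/w1b.png

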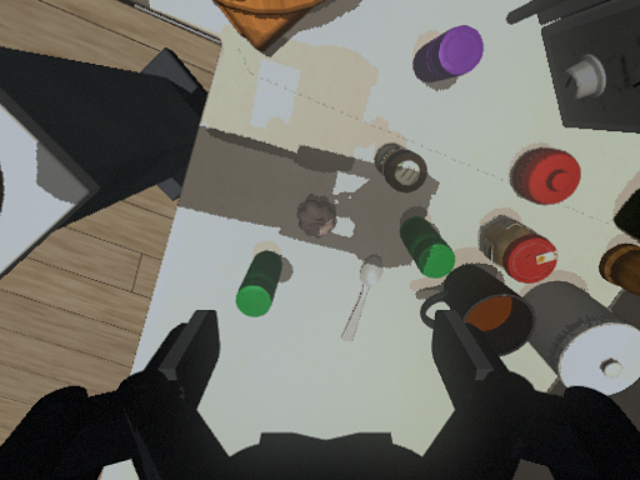

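The wrist picture shows the stray jar at (403,170). It's clear of the garlic (317,215), the green jar (428,245) and the purple jar (450,50), and the fingers will close left-right in the free gap. The cap fit gives a jar centre of (474.3, -361.6).

Converted, 274 mm / 600 = 0.4567, 200 mm / 600 = 0.3333.

Request:
pendant:
  ticks:
    - [0.0358,0.1287,0,0,0,0]
    - [0.0358,0.1287,0.0833,0,0,0]
    - [0.0358,0.1287,0.1667,0,0,0]
    - [0.0358,0.1287,0.25,0,0,0]
    - [0.0358,0.1287,0.3333,0,0,0]
    - [0.0358,0.1287,0.4,0,0,0]
    - [0.0358,0.1287,0.4567,0,0,0]
    - [0.0358,0.1287,0.4567,0,0,0]
  jaw: 1.0

```text
time_s: 3.65
eef_pos: [472.7, -359.7, 71.6]
ee_rot: [-0.004, 0.9, 0.437, -0.001]
force: [0.6, 1.2, -0.6]
grip_width: 1.002
grip_force: 0.0
```

Request:
pendant:
  ticks:
    - [0,0,0,0,0,0]
    - [0,0,0,0,0,0]
    - [0,0,0,0,0,0]
    - [0,0,0,0,0,0]
    - [0,0,0,0,0,0]
    - [0,0,0,0,0,0]
  jaw: 0.0
  clamp_n: 35

```text
time_s: 4.25
eef_pos: [475.0, -362.2, 78.1]
ee_rot: [0.002, 0.9, 0.437, 0.001]
force: [0.7, 0.0, 6.5]
grip_width: 0.471
grip_force: 34.5
```

Converted, -285 mm / 600 = -0.475, -235 mm / 600 = -0.3917.

Request:
pendant:
  ticks:
    - [0,0,-0.05,0,0,0]
    - [0,0,-0.125,0,0,0]
    - [0,0,-0.2,0,0,0]
    - [0,0,-0.275,0,0,0]
    - [0.0333,-0.0183,-0.3417,0,0,0]
    - [0.0917,-0.05,-0.3917,0,0,0]
    - [0.1533,-0.0833,-0.4333,0,0,0]
    - [0.215,-0.1167,-0.475,0,0,0]

```text
time_s: 5.05
eef_pos: [498.8, -215.2, 362.9]
ee_rot: [0.001, 0.9, 0.436, 0.0]
force: [1.0, -1.0, -0.6]
grip_width: 0.466
grip_force: 35.8
```

Request:
pendant:
  ticks:
    - [0.0583,-0.0317,-0.0367,0,0,0]
    - [0.1167,-0.0633,-0.0733,0,0,0]
    - [0.1767,-0.095,-0.115,0,0,0]
    - [0.1767,-0.095,-0.115,0,0,0]
    - [0.1767,-0.095,-0.115,0,0,0]
    - [0.1767,-0.095,-0.115,0,0,0]

```text
time_s: 5.65
eef_pos: [519.6, -98.9, 429.3]
ee_rot: [-0.0, 0.9, 0.436, -0.001]
force: [0.5, -0.0, -1.8]
grip_width: 0.471
grip_force: 35.8
```

```bash
python3 look.py wrist,scene,side 2;  python3 -c "
import cv2
cv2.imwrite('pics/w2b.png',cv2.resize(cv2.imread('pics/wrist2.png'),(640,480)))"
```

```text
t 5.65 [519.6 -98.9 429.3] [-0.41   0.275  1.092 -0.     1.776  0.258]
wrist [570. -32. 553.] [-0.2  -0.25 -0.95]
handle uv [258.6 124.5] 0.79 -> [540.3 -66.1 185. ]
handle uv [312.1 111.3] 0.41 -> [599.7 -93.4 185. ]
tray_centre uv [255.7 113.5] 0.84 -> [537.4 -60.9  65. ]
empty_place uv [201.8 122.9] 0.58 -> [460.7 -19.   65. ]
salt uv [290.8 164.2] 0.67 -> [ 532.1 -161.6   65. ]
stray_jar uv [345.3 201.3] 0.97 -> [ 566.7 -306.     0. ]
stray_jar uv [261.4 209.5] 0.86 -> [ 425.8 -217.5    0. ]
scene [-348. -762.  791.] [ 0.7   0.42 -0.58]
handle uv [213.7 149.9] 0.63 -> [534.7 -70.4 185. ]
tray_centre uv [214.9 180.4] 0.72 -> [539.6 -65.1  65. ]
empty_place uv [189.6 188.4] 0.8 -> [455.8 -24.5  65. ]
empty_place uv [258.6 262.6] 0.4 -> [ 286.7 -391.8   65. ]
carousel_base uv [216.5 194.3] 0.59 -> [550.3 -60.6 
[... 208 characters left out ...]
-> [ 257.1 -376.6    0. ]
stray_jar uv [304.1 257.3] 0.61 -> [ 431.6 -457.6    0. ]
side [ -168. -1106.   623.] [ 0.55  0.72 -0.42]
handle uv [238.4 147. ] 0.5 -> [550.4 -59.8 185. ]
tray_centre uv [239.3 187.5] 0.89 -> [533.  -83.5  65. ]
empty_place uv [211.3 187.2] 0.66 -> [467.3 -28.   65. ]
empty_place uv [224.7 199.4] 0.57 -> [ 452.  -125.4   65. ]
carousel_base uv [238.3 209.5] 0.72 -> [517.5 -96.9   0. ]
salt uv [252.  194.1] 0.64 -> [ 535.  -145.7   65. ]
stray_jar uv [300.2 272.4] 0.97 -> [ 443.4 -460.7    0. ]
stray_jar uv [236.2  92.9] 0.94 -> [1456.7 1267.7    0. ]
stray_jar uv [215.3 284.6] 0.77 -> [ 257.  -375.7    0. ]
stray_jar uv [298.6 231.1] 0.62 -> [ 573.4 -310.6    0. ]
```

View pics/w2b.png

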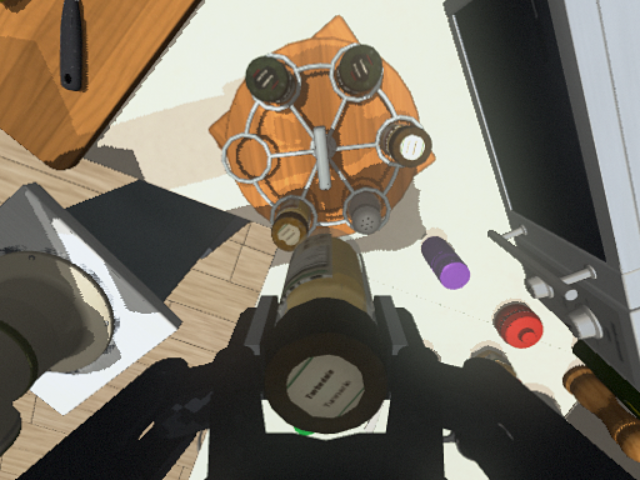

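Create car.py:
```python
from capfit import *
from scipy.optimize import least_squares
def run(tag,n='wrist',C0=(537,-68)):
    f=np.load(f'pics/{n}{tag}.npz'); c={k:f[k] for k in f}; d=f['d']
    v,u=np.nonzero(d>0); P=pts(c,np.c_[u,v],d[v,u]); q=P[:,:2]-C0; r=np.hypot(*q.T)
    H=P[(r<36)&(P[:,2]>184)&(P[:,2]<200)]
    (hc,sz,a)=cv2.minAreaRect(H[:,:2].astype(np.float32)); w=np.linalg.svd(H[:,:2]-H[:,:2].mean(0),full_matrices=False)[2][0]
    print('handle n',len(H),'c',np.round(hc,1),np.round(sz,1),'mean',np.round(H.mean(0),1),'bar angle',round(np.degrees(np.arctan2(w[1],w[0]))%180,2))
    T=P[(r<140)&(P[:,2]>60)&(P[:,2]<70)]
    hull=cv2.convexHull(T[:,:2].astype(np.float32))[:,0]
    s=least_squares(lambda p:np.hypot(hull[:,0]-p[0],hull[:,1]-p[1])-p[2],[*C0,125],loss='soft_l1',f_scale=1).x
    print('tray',np.round(s,1),'z',np.median(T[:,2])); 
    C=s[:2]
    J=P[(r<135)&(r>50)&(P[:,2]>147)&(P[:,2]<176)]
    a=np.degrees(np.arctan2(J[:,1]-C[1],J[:,0]-C[0]))%360
    from scipy.cluster.vq import kmeans2
    from scipy.cluster.hierarchy import fclusterdata
    L=fclusterdata(J[::3,:2],8,criterion='distance')
    for l in set(L):
        Q=J[::3][L==l]
        if len(Q)<20: continue
        e,R_=cv2.minEnclosingCircle(Q[:,:2].astype(np.float32)); e=np.array(e)
        print(' cap',np.round(e,1),'R',round(R_,1),'zmax',round(np.percentile(Q[:,2],98),1),'from tray c: r',round(np.hypot(*(e-C)),1),'ang',round(np.degrees(np.arctan2(*(e-C)[::-1]))%360,1))
    B=P[(r<170)&(P[:,2]>38)&(P[:,2]<50)]
    k=np.hypot(B[:,0]-C[0],B[:,1]-C[1])>118
    if k.sum()>50:
        h=cv2.convexHull(B[k][:,:2].astype(np.float32)); rc=cv2.minAreaRect(h); print('base',k.sum(),np.round(rc[0],1),np.round(rc[1],1),rc[2],'\n',np.round(cv2.boxPoints(rc),1).tolist())
```

```bash
python3 -c "
from car import run
for n in ['wrist','scene','side']: print(n); run(2,n)"
```

```text
wrist
handle n 490 c [537.3 -68. ] [59.7 12. ] mean [538.1 -66.9 190.9] bar angle 57.92
tray [537.8 -67.5 124.1] z 64.7109381344348
 cap [ 613.3 -115.4] R 20.1 zmax 171.6 from tray c: r 89.4 ang 327.6
 cap [541.1  21.3] R 20.4 zmax 171.8 from tray c: r 88.9 ang 87.9
 cap [616.7 -26. ] R 20.5 zmax 172.0 from tray c: r 89.1 ang 27.8
 cap [ 458.5 -109.5] R 19.8 zmax 171.3 from tray c: r 89.8 ang 207.9
 cap [ 530.8 -157.1] R 15.1 zmax 154.5 from tray c: r 89.8 ang 265.5
base 766 [536.6 -67.4] [220.3 221.8] 89.48491668701172 
 [[424.70001220703125, -176.60000610351562], [646.5, -178.60000610351562], [648.5, 41.79999923706055], [426.70001220703125, 43.79999923706055]]
scene
handle n 40 c [534.2 -72.1] [55.3 11.5] mean [533.2 -73.5 188.6] bar angle 60.23
tray [534.1 -70.9 122.5] z 65.05142834899755
 cap [ 607.6 -122.1] R 16.8 zmax 172.5 from tray c: r 89.6 ang 325.1
 cap [534.8  15. ] R 18.5 zmax 170.4 from tray c: r 85.9 ang 89.5
 cap [610.  -33.1] R 19.0 zmax 170.9 from tray c: r 84.8 ang 26.4
 cap [ 454.9 -115.3] R 19.4 zmax 172.4 from tray c: r 90.8 ang 209.3
base 248 [533.3 -70.3] [219.6 222. ] 89.636474609375 
 [[421.6000061035156, -179.39999389648438], [643.5999755859375, -180.8000030517578], [645.0, 38.79999923706055], [423.0, 40.20000076293945]]
side
handle n 33 c [538.9 -72.9] [57.8 11.7] mean [536.2 -77.3 188.1] bar angle 58.92
tray [538.3 -74.7 122.9] z 62.65413979519144
 cap [541.4  13.6] R 21.3 zmax 169.6 from tray c: r 88.4 ang 88.0
 cap [613.7 -36.7] R 20.3 zmax 169.3 from tray c: r 84.5 ang 26.7
 cap [ 611.9 -125. ] R 18.0 zmax 169.4 from tray c: r 89.2 ang 325.7
 cap [ 458.5 -116. ] R 19.8 zmax 168.4 from tray c: r 89.8 ang 207.3
base 208 [538. -76.] [217.2 225.8] 89.4046859741211 
 [[424.0, -183.39999389648438], [649.7999877929688, -185.8000030517578], [652.0, 31.399999618530273], [426.29998779296875, 33.79999923706055]]
```

Create held.py:
```python
from capfit import *
import sys
f=np.load(f'pics/wrist{sys.argv[1]}.npz'); c={k:f[k] for k in f}; d=f['d']
s=readout.sense(); T=rot(s['ee_rot']); p=s['eef_pos']
v,u=np.nonzero(d>0); P=T.inv().apply(pts(c,np.c_[u,v],d[v,u])-p)
print('R',np.round(T.as_matrix(),3).tolist())
k=(np.hypot(P[:,0],P[:,1])<25)
Q=P[k&(P[:,2]<-24)&(P[:,2]>-33)]; e,r=cv2.minEnclosingCircle(Q[:,:2].astype(np.float32)); print('cap top',len(Q),np.round(e,1),round(r,1),'z',np.round(np.percentile(Q[:,2],[5,50,95]),1))
A=np.c_[Q[:,:2],np.ones(len(Q))]; print('top tilt',np.round(np.linalg.lstsq(A,Q[:,2],rcond=None)[0],3))
for z0,z1 in [(20,45),(45,78)]:
    Q=P[k&(P[:,2]>z0)&(P[:,2]<z1)]
    if len(Q)>30: print('body',z0,len(Q),circ(Q), Q[:,2].max())
```

```bash
python3 held.py 2
```

```text
R [[0.619, 0.786, 0.0], [0.786, -0.619, -0.0], [0.0, 0.0, -1.0]]
cap top 6627 [ 2.6 -0. ] 24.0 z [-27.1 -26.1 -24.9]
top tilt [-2.0000e-03 -1.4000e-02 -2.6104e+01]
body 20 1070 (array([-0.78772633, -1.47389327]), np.float64(20.29284318413218)) 44.96100374961663
body 45 848 (array([-0.76214103, -1.24306739]), np.float64(20.197479858990807)) 77.80459583789626
```

Converted, 224 mm / 600 = 0.3733, -93.7 mm / 600 = -0.1562, -0.108 rad / 6.2832 = -0.0172.

Request:
pendant:
  ticks:
    - [0.0217,-0.0783,0,0,0,-0.0172]
    - [0.045,-0.1562,0,0,0,-0.0172]
    - [0.045,-0.1562,0.0667,0,0,-0.0172]
    - [0.045,-0.1562,0.1417,0,0,-0.0172]
    - [0.045,-0.1562,0.2167,0,0,-0.0172]
    - [0.045,-0.1562,0.2917,0,0,-0.0172]
    - [0.045,-0.1562,0.35,0,0,-0.0172]
    - [0.045,-0.1562,0.3733,0,0,-0.0172]

```text
time_s: 7.5
eef_pos: [461.6, -18.7, 202.9]
ee_rot: [-0.002, 0.875, 0.485, -0.002]
force: [0.2, 0.2, -0.6]
grip_width: 0.467
grip_force: 36.1
```

Request:
pendant:
  ticks:
    - [0,0,0,0,0,0]
    - [0,0,0,0,0,0]

```text
time_s: 7.7
eef_pos: [463.4, -19.2, 206.8]
ee_rot: [0.0, 0.875, 0.485, 0.0]
force: [-0.4, -0.2, -1.8]
grip_width: 0.465
grip_force: 36.1
```

```bash
python3 look.py wrist,side 3; python3 held.py 3;  python3 -c "
import cv2
cv2.imwrite('pics/w3b.png',cv2.resize(cv2.imread('pics/wrist3.png'),(640,480)))"
```

```text
t 7.7 [463.4 -19.2 206.8] [-0.295  0.219  1.739  0.     1.182  0.264]
wrist [506.  53. 330.] [-0.17 -0.28 -0.95]
handle uv [422.9 245. ] 0.6 -> [537.9 -64.3 185. ]
tray_centre uv [354.7 183.8] 0.88 -> [534.9 -67.2  65. ]
empty_place uv [257.1 181.2] 0.66 -> [459.4 -17.1  65. ]
empty_place uv [452.1 180.2] 0.4 -> [ 612.3 -111.6   65. ]
salt uv [263.1 181.4] 0.43 -> [464.1 -20.2  65. ]
stray_jar uv [261.8 206.5] 0.78 -> [435.9 -63.7   0. ]
stray_jar uv [445.2 298.9] 0.73 -> [ 571.8 -304.3    0. ]
side [ -168. -1106.   623.] [ 0.55  0.72 -0.42]
handle uv [237.4 148.8] 0.55 -> [538.8 -71.3 185. ]
tray_centre uv [242.9 186.7] 0.9 -> [545.1 -85.5  65. ]
empty_place uv [209.8 189.6] 0.67 -> [454.3 -40.2  65. ]
empty_place uv [239.1 206.4] 0.64 -> [ 458.7 -188.    65. ]
carousel_base uv [241.1 205.1] 0.92 -> [541.8 -77.6   0. ]
salt uv [254.2 196.3] 0.62 -> [ 531.  -161.8   65. ]
stray_jar uv [301.2 271.7] 0.87 -> [ 447.2 -460.1    0. ]
stray_jar uv [216.  285.3] 0.76 -> [ 256.9 -378.9    0. ]
stray_jar uv [209. 164.] 0.65 -> [650.3 289.8   0. ]
stray_jar uv [300.2 228.8] 0.55 -> [ 585.6 -303.8    0. ]
R [[0.53, 0.848, -0.0], [0.848, -0.53, 0.0], [-0.0, -0.0, -1.0]]
cap top 6851 [3.1 0. ] 23.6 z [-28.6 -27.6 -25.8]
top tilt [ 1.4000e-02 -1.2000e-02 -2.7533e+01]
body 20 1036 (array([ 0.16134664, -1.19069245]), np.float64(20.357570905855944)) 44.94005864399839
body 45 795 (array([ 0.2861997, -0.8866733]), np.float64(20.221677925430424)) 76.29678169635112
```

View pics/w3b.png

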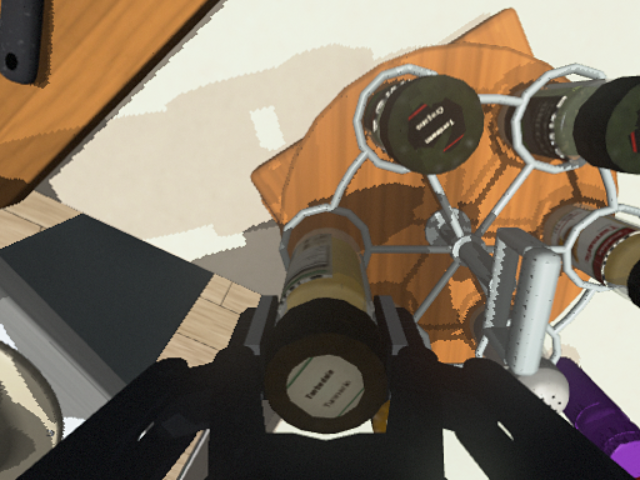

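The jar hangs upright over the empty ring: the ring's back arc shows at (300-368, 215-250) around the jar body, and the gripper is clear of the handle at (530,300). I'll check the centring with a fit of the ring wire.

Run:
```python
from capfit import *
from scipy.optimize import least_squares
f=np.load('pics/wrist3.npz'); c={k:f[k] for k in f}; d=f['d']
v,u=np.nonzero(d>0); P=pts(c,np.c_[u,v],d[v,u])
C=np.array([461.2,-19.8])
r=np.hypot(*(P[:,:2]-C).T)
Q=P[(r<33)&(r>21.5)&(P[:,2]>104)&(P[:,2]<113)]
a=np.degrees(np.arctan2(*(Q[:,:2]-C)[:,::-1].T))
print(len(Q),np.histogram(a,12,(-180,180))[0],np.percentile(Q[:,2],[5,50,95]))
s=least_squares(lambda p:np.hypot(*(Q[:,:2]-p).T)-26.5,C,loss='soft_l1',f_scale=1); print('ring c',s.x)
J=P[(r<24)&(P[:,2]>131)&(P[:,2]<185)]; print('jar c',circ(J))
H=P[(np.hypot(P[:,0]-537.5,P[:,1]+67.7)<36)&(P[:,2]>184)&(P[:,2]<200)]; print('handle',cv2.minAreaRect(H[:,:2].astype(np.float32)))
```

```text
905 [  0   0   0   0  94 121 115 153 122 113 106  81] [107.09507878 108.59219439 109.8592555 ]
ring c [461.92057192 -19.19817938]
jar c (array([462.21764004, -18.35022378]), np.float64(20.297526666782165))
handle ((537.3889770507812, -66.86056518554688), (59.02272033691406, 13.169597625732422), 57.59379577636719)
```

Converted, 59 mm / 600 = 0.0983, 57 mm / 600 = 0.095.

Request:
pendant:
  ticks:
    - [0,0,0.0333,0,0,0]
    - [0,0,0.0667,0,0,0]
    - [0,0,0.0867,0,0,0]
    - [0,0,0.095,0,0,0]
    - [0,0,0.0983,0,0,0]
    - [0,0,0.0983,0,0,0]
    - [0,0,0.0983,0,0,0]

```text
time_s: 9.1
eef_pos: [463.3, -19.2, 147.6]
ee_rot: [0.0, 0.875, 0.485, 0.0]
force: [1.0, 0.8, -0.7]
grip_width: 0.468
grip_force: 36.1
```

Request:
pendant:
  ticks:
    - [0,0,0.0017,0,0,0]
    - [0,0,0.0033,0,0,0]
    - [0,0,0.0033,0,0,0]

```text
time_s: 9.4
eef_pos: [463.0, -19.1, 145.0]
ee_rot: [0.0, 0.875, 0.485, 0.0]
force: [0.0, -0.5, -0.3]
grip_width: 0.466
grip_force: 36.1
```

Converted, 1.4 mm / 600 = 0.0023, 0.7 mm / 600 = 0.0012.

Request:
pendant:
  ticks:
    - [0,0,0.0012,0,0,0]
    - [0,0,0.0023,0,0,0]
    - [0,0,0.0023,0,0,0]

```text
time_s: 9.7
eef_pos: [462.9, -19.1, 143.5]
ee_rot: [-0.0, 0.875, 0.485, -0.0]
force: [-0.0, 0.2, -0.4]
grip_width: 0.471
grip_force: 36.1
```

Request:
pendant:
  ticks:
    - [0,0,0.0012,0,0,0]
    - [0,0,0.0012,0,0,0]

```text
time_s: 9.9
eef_pos: [463.1, -19.1, 143.0]
ee_rot: [0.0, 0.875, 0.485, 0.0]
force: [-0.7, 0.1, 0.5]
grip_width: 0.467
grip_force: 35.9
```

Request:
pendant:
  ticks:
    - [0,0,0.0013,0,0,0]
    - [0,0,0.0013,0,0,0]
    - [0,0,0.0013,0,0,0]

```text
time_s: 10.2
eef_pos: [463.2, -19.1, 142.9]
ee_rot: [0.0, 0.875, 0.485, 0.0]
force: [-1.8, 0.6, 8.6]
grip_width: 0.473
grip_force: 36.4
```

Request:
pendant:
  ticks:
    - [0,0,0.0013,0,0,0]
    - [0,0,0.0013,0,0,0]
    - [0,0,0.0013,0,0,0]

```text
time_s: 10.5
eef_pos: [463.4, -19.0, 142.9]
ee_rot: [0.0, 0.875, 0.485, 0.001]
force: [-5.2, 2.4, 17.9]
grip_width: 0.468
grip_force: 37.0
```

Converted, -1.2 mm / 600 = -0.002.

Request:
pendant:
  ticks:
    - [0,0,-0.002,0,0,0]
    - [0,0,-0.002,0,0,0]

```text
time_s: 10.7
eef_pos: [463.2, -19.1, 143.0]
ee_rot: [0.0, 0.875, 0.485, 0.0]
force: [-0.8, 1.9, 6.9]
grip_width: 0.471
grip_force: 36.5
```

Request:
pendant:
  ticks:
    - [0,0,0,0,0,0]
    - [0,0,0,0,0,0]
    - [0,0,0,0,0,0]
    - [0,0,0,0,0,0]
  jaw: 0.75

```text
time_s: 11.1
eef_pos: [463.0, -19.1, 142.3]
ee_rot: [-0.0, 0.875, 0.485, -0.0]
force: [-0.5, 0.5, 0.1]
grip_width: 0.746
grip_force: 0.0
```

Request:
pendant:
  ticks:
    - [0,0,-0.0167,0,0,0]
    - [0,0,-0.05,0,0,0]
    - [0,0,-0.1,0,0,0]
    - [0,0,-0.1667,0,0,0]
    - [0,0,-0.2417,0,0,0]
    - [0,0,-0.3167,0,0,0]
    - [0,0,-0.3167,0,0,0]
    - [0,0,-0.3167,0,0,0]

```text
time_s: 11.9
eef_pos: [462.9, -19.1, 333.3]
ee_rot: [0.001, 0.875, 0.485, 0.001]
force: [0.1, -0.1, -1.0]
grip_width: 0.753
grip_force: 0.0
```

```bash
python3 look.py wrist 4 | head -3; python3 -c "
from car import run
run(4)
import cv2
cv2.imwrite('pics/w4b.png',cv2.resize(cv2.imread('pics/wrist4.png'),(640,480)))"
```

```text
t 11.9 [462.9 -19.1 333.3] [-0.295  0.124  1.517  0.     1.498  0.264]
wrist [506.  53. 457.] [-0.17 -0.28 -0.95]
handle uv [353.8 182.5] 0.69 -> [535.1 -68.4 185. ]
handle n 833 c [537.1 -67.5] [59.9 12.6] mean [537.2 -65.3 190.3] bar angle 57.73
tray [537.4 -67.4 124. ] z 64.58606708772717
 cap [540.6  22.3] R 20.1 zmax 171.5 from tray c: r 89.8 ang 88.0
 cap [462.7 -18.1] R 20.1 zmax 171.2 from tray c: r 89.5 ang 146.6
 cap [616.5 -25.6] R 20.7 zmax 171.3 from tray c: r 89.5 ang 27.9
 cap [ 613.2 -115.2] R 20.5 zmax 171.0 from tray c: r 89.6 ang 327.8
 cap [ 458.  -109.2] R 20.3 zmax 171.1 from tray c: r 89.7 ang 207.7
 cap [ 530.8 -155.8] R 14.6 zmax 154.2 from tray c: r 88.6 ang 265.7
base 1108 [537.   22.2] [222.   46.8] 1.6456212997436523 
 [[425.3999938964844, 42.400001525878906], [426.70001220703125, -4.400000095367432], [648.7000122070312, 2.0], [647.2999877929688, 48.79999923706055]]
```

View pics/w4b.png

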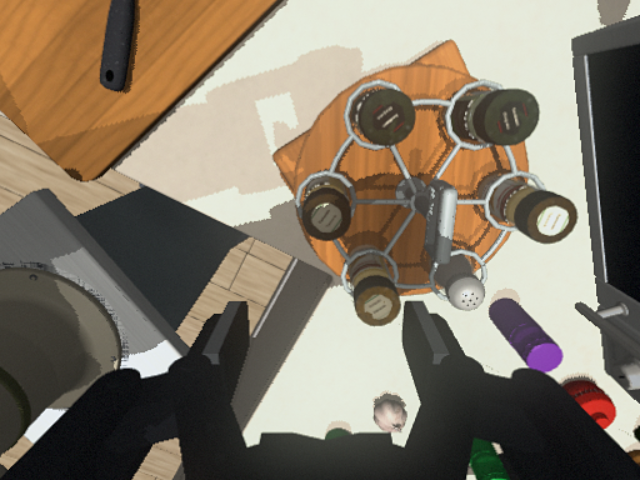

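The stray jar (now at (326,210)) stands upright in the formerly empty ring. The handle bar at (440,215) lies along the tool's x, so the present yaw already suits the pinch.

Converted, 147 mm / 600 = 0.245, -1.8 mm / 600 = -0.003.

Request:
pendant:
  ticks:
    - [-0.0017,0.075,0,0,0,0]
    - [-0.003,0.15,0,0,0,0]
    - [-0.003,0.15,0.075,0,0,0]
    - [-0.003,0.15,0.15,0,0,0]
    - [-0.003,0.15,0.2,0,0,0]
    - [-0.003,0.15,0.2333,0,0,0]
    - [-0.003,0.15,0.245,0,0,0]
    - [-0.003,0.15,0.245,0,0,0]
  jaw: 0.55

```text
time_s: 13.05
eef_pos: [538.2, -68.3, 185.0]
ee_rot: [-0.001, 0.875, 0.485, -0.0]
force: [0.2, 0.1, 0.4]
grip_width: 0.554
grip_force: 0.0
```

Request:
pendant:
  ticks:
    - [0,0,0,0,0,0]
    - [0,0,0,0,0,0]
    - [0,0,0,0,0,0]
    - [0,0,0,0,0,0]
    - [0,0,0,0,0,0]
    - [0,0,0,0,0,0]
    - [0,0,0,0,0,0]
  jaw: 0.0
  clamp_n: 50

```text
time_s: 13.75
eef_pos: [538.8, -68.5, 186.7]
ee_rot: [0.001, 0.875, 0.485, 0.001]
force: [-0.4, -0.3, 6.0]
grip_width: 0.132
grip_force: 49.9
```

Converted, 0.72 rad / 6.2832 = 0.1146.

Request:
pendant:
  ticks:
    - [0,0,0,0,0,0.0064]
    - [0,0,0,0,0,0.0191]
    - [0,0,0,0,0,0.035]
    - [0,0,0,0,0,0.0509]
    - [0,0,0,0,0,0.0668]
    - [0,0,0,0,0,0.0828]
    - [0,0,0,0,0,0.0987]
    - [0,0,0,0,0,0.1146]

```text
time_s: 14.55
eef_pos: [538.9, -68.6, 186.7]
ee_rot: [0.001, 0.99, 0.143, 0.001]
force: [-0.6, -0.3, 5.0]
grip_width: 0.127
grip_force: 49.9
```

Request:
pendant:
  ticks:
    - [0,0,0,0,0,0.0159]
    - [0,0,0,0,0,0.0318]
    - [0,0,0,0,0,0.0477]
    - [0,0,0,0,0,0.0637]
    - [0,0,0,0,0,0.0796]
    - [0,0,0,0,0,0.0955]
    - [0,0,0,0,0,0.1098]
    - [0,0,0,0,0,0.1194]

```text
time_s: 15.35
eef_pos: [538.9, -68.8, 186.7]
ee_rot: [0.0, 0.973, -0.229, 0.001]
force: [1.1, -2.0, 5.6]
grip_width: 0.128
grip_force: 49.9
```

Request:
pendant:
  ticks:
    - [0,0,0,0,0,0.0064]
    - [0,0,0,0,0,0.0095]
    - [0,0,0,0,0,0.0095]
    - [0,0,0,0,0,0.0095]

```text
time_s: 15.75
eef_pos: [538.9, -68.8, 186.7]
ee_rot: [0.0, 0.967, -0.256, 0.001]
force: [-1.0, -1.3, 5.5]
grip_width: 0.126
grip_force: 49.9
```

```bash
python3 look.py wrist,scene,side 5 |grep -v stray; python3 -c "
from car import run
for n in ['wrist','scene','side']:
  print(n)
  try: run(5,n)
  except Exception as e: print(e)
import cv2
cv2.imwrite('pics/s5b.png',cv2.resize(cv2.imread('pics/scene5.png')[120:260,140:320],None,fx=3.5,fy=3.5,interpolation=3))"
```

```text
t 15.75 [538.9 -68.8 186.7] [-0.343  0.408  1.536 -0.     1.196  1.747]
wrist [ 610. -109.  310.] [-0.28  0.16 -0.95]
handle uv [260.5 266.7] 0.57 -> [538.  -68.3 185. ]
tray_centre uv [258.9 185.8] 0.85 -> [539.9 -67.8  65. ]
salt uv [308.2 268.5] 0.56 -> [445.  -67.4  65. ]
scene [-348. -762.  791.] [ 0.7   0.42 -0.58]
handle uv [216.2 153.6] 0.46 -> [519.5 -91.4 185. ]
handle uv [196.  191.8] 0.36 -> [ 319.6 -171.3  185. ]
tray_centre uv [213.  181.8] 0.65 -> [529.2 -65.   65. ]
empty_place uv [202.8 172.6] 0.69 -> [ 5.568e+02 -2.000e-01  6.500e+01]
carousel_base uv [213.8 195.1] 0.96 -> [541.2 -55.6   0. ]
salt uv [202.1 191.2] 0.75 -> [465.3 -68.8  65. ]
salt uv [2
[... 1745 characters left out ...]
0244140625, -180.3000030517578], [646.2999877929688, 39.0], [422.3999938964844, 40.400001525878906]]
side
handle n 72 c [540.4 -70.5] [49.9 40.2] mean [533.6 -78.4 190.1] bar angle 146.1
tray [538.1 -74.7 122.9] z 62.548195656971075
 cap [ 490.  -155.7] R 18.4 zmax 168.6 from tray c: r 94.3 ang 239.3
 cap [625.5 -78.4] R 19.0 zmax 169.1 from tray c: r 87.4 ang 357.6
 cap [ 578.9 -155.9] R 18.3 zmax 169.3 from tray c: r 90.8 ang 296.6
 cap [492.8  -0.7] R 18.9 zmax 169.9 from tray c: r 86.8 ang 121.5
base 212 [538.3 -73.7] [221.7 219.1] 89.81260681152344 
 [[428.3999938964844, -184.10000610351562], [647.5, -184.8000030517578], [648.2000122070312, 36.79999923706055], [429.1000061035156, 37.5]]
```

View pics/s5b.png

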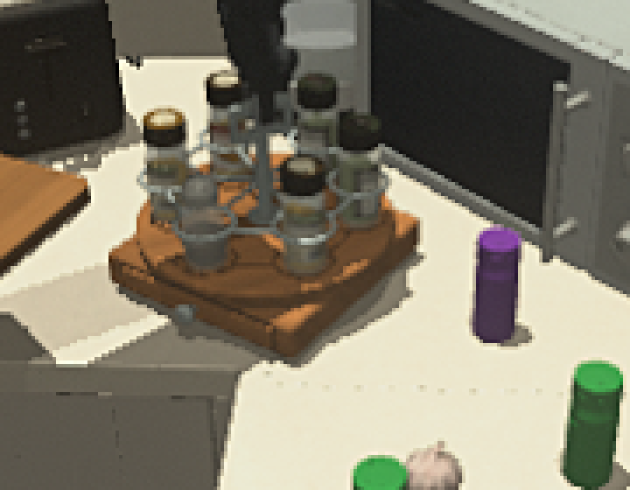

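View pics/wrist5.png

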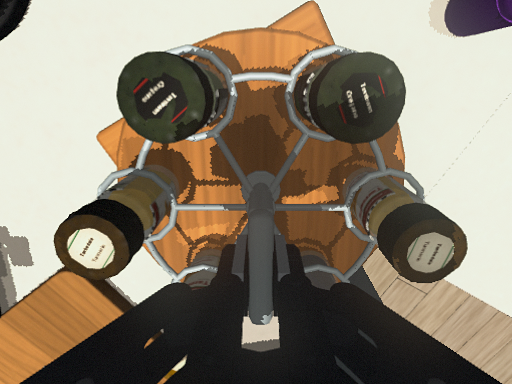

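The scene crop shows the salt at (208,225) standing above the knob at (183,312), with all five jars upright. In the wrist view the fingers pinch the bar at (260,270). I'll do one check of the salt's own bearing against the base before handing in.

Run:
```python
from capfit import *
for n,C in [('scene',(534.3,-70.7)),('side',(538.2,-74.5)),]:
    c,im,d=cap(n)
    for r in cams.trace('salt',n)[:1]:
        P=maskpts(c,r['pixels'],d); Q=P[(np.hypot(P[:,0]-C[0]+90,P[:,1]-C[1])<32)&(P[:,2]>68)&(P[:,2]<160)]
        print(n,r['p'],len(Q))
        if len(Q)<15: continue
        for lo,hi,R0 in [(112,140,18),(138,160,None)]:
            S=Q[(Q[:,2]>lo)&(Q[:,2]<hi)]
            if len(S)>15: e,rr=circ(S); print(lo,len(S),e,rr,'ang',np.degrees(np.arctan2(e[1]-C[1],e[0]-C[0]))%360)
    v,u=np.nonzero(d>0); P=pts(c,np.c_[u,v],d[v,u])
    k=P[(P[:,0]>C[0]-135)&(P[:,0]<C[0]-113.5)&(abs(P[:,1]-C[1])<40)&(P[:,2]>12)&(P[:,2]<40)]; print('knob',len(k),k.mean(0) if len(k) else '', 'vs axis y',C[1])
s=readout.sense(); print(s['time_s'],s['grip_force'],s['force'],s['dq'].max())
```

```text
scene 0.55 280
112 90 [445.63681665 -70.23801735] 15.030646912831548 ang 179.7014610174611
138 71 [442.45440849 -70.93773068] 10.159295485265861 ang 180.1483025385701
knob 26 [409.93111211 -71.93955683  29.67744452] vs axis y -70.7
side 0.55 339
112 117 [448.24446431 -71.9634163 ] 14.17671350513958 ang 178.38479047360468
138 67 [447.23561926 -71.96780924] 11.038551716396135 ang 178.40545954418175
knob 35 [414.3753807  -75.15253792  26.2533543 ] vs axis y -74.5
17.0 49.915359020233154 [-0.01376929 -0.84308551  5.85526435] 0.0008731800576480743
```

```bash
python3 -c "
from rig import order; print(order.finish_job())"
```

```text
the job is handed in; nothing more can be done
None
```

The stray jar stands upright in the formerly empty ring, the salt is at the front above the drawer knob to within about 1° by my camera measurements, and the gripper is still pinching the handle at 50 N; the job was handed in at about 17 s, and no verdict came back.

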